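Hold a reticle plate in the closed detector housing

ROBOT

A 6-joint arm with a two-finger parallel gripper is mounted at the origin on the work surface. World frame = base frame: x ahead of the robot, y to its left, z up, the work surface at z = 0. Lengths are in m, angles in rad, forces in N, time in s.
With the tool pointing down it reaches from about 0.275 to 0.75 m from the base axis. Payload 10.2 kg.
Tool frame: the origin (TCP) lies midway between the tips of the shut fingers; the grasp point (between the pads) lies 19 mm behind it (env.hold_point_z is the distance from the TCP to the grasp point, in m); z points along the fingers, y is the line along which they close (so a half turn about z gives the same grasp; the last joint's range is limited). The gripper opens to 85 mm and grips with 20 to 120 N. Pads are 22 mm wide; open, the fingers measure 114 mm over their backs; the gripper's body (76 mm by 85 mm) begins 54 mm behind the grasp point. The pads swing forward as they close: fully open they stand 13 mm farther back than shut.
Start: joints at [0.923, 0.313, 1.498, -0, 1.331, -0.223], TCP at [0.216, 0.478, 0.231] pointing down, gripper open.
Joint ranges: [-2.94, 2.94], [-0.97, 2.17], [0.19, 2.56], [-1.23, 4.37], [0.02, 3.11], [-2.88, 2.88]. Speed limits (rad/s): [2.39, 2.39, 3.01, 3.14, 3.14, 3.14].

INTERFACE

Orientations are given as a unit quaternion [x, y, z, w].
In Python, from bench import env, kinematics, monitor, eyes, job gives the robot as it stands. The module is installed in compiled form; this text tells all that it offers. Calls block until the motion is done:
- env.reach(position, orientation): joint-space move of the TCP to a pose.
- env.movel(position, velocity=0.15, frame=None, guard=None): straight line of the TCP; frame=None keeps the orientation; velocity is the mean speed in m/s. With guard (N) it stops when the force on the tool has changed by that much, and returns True; else False.
- env.set_joints(angles): joint-space move.
- env.release() and env.close_gripper(effort=None): open the fingers fully, or close them until they stop; effort is the grip in N (None keeps the last).
- env.hold(seconds).
- kinematics.ik(position, orientation): joint angles nearest the present ones, or None.
- monitor.sense(): the state.
- eyes.grab_frame(name): name is "side" or "top" or "wrist"; returns a dict with "frame" (400x640x3 uint8, red, green, blue), "mtx" (3x3 intrinsics, pixels), "k1" (the pictures are not rectified: a ray, as slopes to the right and down, at radius r is drawn at 1 + k1 r^2 times it, then the intrinsics apply), "view" (4x4, takes a point from world to camera coordinates). Camera axes: x right, y down, z forward; pixel columns grow to the right and rows downward; lengths in m; the calibration is good to about 2 mm. A picture is of the moment at which its call begins. There is no depth.
A pose or a line that the arm cannot do raises env.MotionError and nothing moves.
- job.hand_in(): hands the job in; it is judged then, once.
The state is a dict: "clock": time; "joints": joint angles; "qvel": joint speeds; "joint_efforts": joint torques, N m; "position": TCP position; "ee_rot": TCP orientation; "contact_force": force on the tool from outside, world axes, zero at the start; "ft_torque": the same for the moment, N m; "finger_gap": opening from 0.0 (shut) to 1.0 (fully open); "gripper_force": force on a finger pad.
Only numpy, scipy, OpenCV 4.12 (cv2) and the standard library are available. Lean on these libraries where they do the work, as an engineer would, in place of code of your own. Each camera call takes 0.05 s, during which the arm holds its last target. There are 200 camera calls.

TASK

First push the blue door of the detector housing shut until it snaps home on its catch, so that no stray light gets in. Then take the aluminium reticle plate out of its white stand, lower it upright through the gilt-edged slot in the housing's roof until the roof's top face is level with the orange band on the plate, and finish while still holding it there, hanging still from the gripper and not forced against the slot. Leave the mirror post, the prism and the screwdriver undisturbed.

Things in the scene. Friction and masses are not known exactly. Their poses are not given: they have to be found in the camera images.
- slot (a point): Centre of the gilt-edged slot in the housing's roof, level with the roof's top face (130 mm above the work surface). Axes: z up, x along the slot, y towards the door side. The slot is 52 mm (x) by 12 mm (y), 2 mm more than the plate each way, slightly chamfered, through a 10 mm roof; below it is empty down to 4 mm above the work surface, so a plate let go falls in.
- door (a joint): Angle of the blue door, rad (noisy): 0 = shut on a rigid stop, 0.4 to 1.0 at the start, 1.3 = end of travel. Vertical hinge, light friction, stays where left. From about 0.06 rad a sprung ball in the catch resists with up to about 10 N at the handle; from about 0.02 rad it pulls the door home to 0 and holds it.
- door_hinge (a point): Point on the door's hinge axis, 60 mm above the work surface; 80 mm in -x, 87 mm in +y of the slot (slot axes). Turns with the door: x along the door to its free edge (154 mm), y = normal of its outer face (5 mm from the axis; 10 mm thick). Parallel to the slot's axes at joint 0; opens counter-clockwise from above. The door spans heights 4 to 116 mm, a small ridge to 119.
- door_push (a point): Middle of the outer side of the door's level steel bar handle, a good place to push: 105 mm from the hinge axis, 40 mm out from it along the door's normal, 98 mm above the work surface. The bar is 10 mm thick and 90 mm long along the door, on two stems 60 mm apart. Moves and turns with the door (y = outer normal, away from the housing: push along -y).
- plate: Aluminium reticle plate, 50 (its x) x 10 (y) x 120 mm tall (z, up), about 130 g, same turned half round. Origin at the middle of its lower end, which is rounded (5 mm radius) as a lead-in. Glass reticle low down, orange band 49 to 65 mm above the lower end, plain above: grip there across the 10 mm, near the top. Starts upright in the stand, origin 10 mm above the work surface.
- plate_band (a point): Middle of the plate's orange band (16 mm high), on the plate's centre line, 57 mm above its lower end and 63 mm below its top; axes as the plate's.
- stand: Fixed white stand block, 84 mm (x) by 44 mm (y) by 35 mm high, origin at the centre of its underside, with a pocket 53 by 13 mm and 25 mm deep in which the plate stands, x along x.
- mirror: Bystander: mirror mount on a steel post on a round foot 56 mm across, 100 mm high, loose; origin under the foot's centre.
- prism: Bystander: glass prism on a round black platform 60 mm across, 48 mm high in all, loose; origin under the platform's centre. It may stand beside the stand, at least about 80 mm away centre to centre.
- driver: Bystander: screwdriver with a red handle lying on the work surface, 120 mm long along its x, loose; origin under its middle.
- housing: Fixed dark-grey detector housing, axes parallel to the slot's; origin on the work surface, 10 mm in +y of the slot's centre. Roof: x -80 to 80, y -70 to 80 mm, top at 130 mm. Lens barrel on the -y side, fins on +x. Steel catch block on the door-side roof edge: x 53 to 71, y 71 to 87, 121 to 133 mm above the work surface. With the door shut its outer face is at y = 82.
Not all that is in view belongs to the job. What is shaped like the plate but black is not meant.

How it is judged:
On the way, in this order (a step that is already met when the one before it is completed fails the run):
1. the housing door is shut and home on its catch, the plate still in its stand (value of joint door below 0.02 rad and z of plate in the frame of slot below 0 m and horizontal distance between plate and stand below 0.02 m), for 0.2 s.
2. the plate's lower end has passed through the slot (z of plate in the frame of slot below -0.015 m and horizontal distance between plate and slot below 0.006 m), for 0.1 s.
At the end, for the whole second after the job is handed in: Door home on its catch (within 0.02 rad); plate gripped (over 3 N), upright (0.1 rad) and still, the middle of its band within 9 mm of the roof's top face and 4 mm of the slot's centre, its lower end within 5 mm; it presses on the housing with under 12 N (value of joint door below 0.02 rad and z of plate_band in the frame of slot between -0.009 and 0.009 m and horizontal distance between plate and slot below 0.005 m and horizontal distance between plate_band and slot below 0.004 m and angle between plate's own z axis and vertical below 0.1 rad and linear speed of plate below 0.02 m/s and contact force between the fingers and plate above 3 N and contact force between plate and housing below 12 N); the arm keeps its last pose, push and grip.
It fails at once if the mirror post was moved over 25 mm or tipped (distance of mirror from where it was at the start of the episode above 0.025 m or angle between mirror's own z axis and vertical above 0.3 rad).
It fails at once if the prism was moved over 25 mm or tipped (distance of prism from where it was at the start of the episode above 0.025 m or angle between prism's own z axis and vertical above 0.3 rad).
It fails at once if the screwdriver was moved over 25 mm (distance of driver from where it was at the start of the episode above 0.025 m).
It also fails if it takes over 64 s, if anything falls off the work surface, if the arm or the gripper's body presses on something with over 40 N, if the wrist force passes 120 N, or if a joint passes its speed limit or range.

## Working session

There is one attempt and no reset: what is moved stays moved. The work goes in short steps, each a Python script; the robot and the scene stay as the last script left them, time stands still between calls to the robot, and variables do not carry over. Pictures are saved under pics/ and viewed, at most 10 in all, crops included, and the job is handed in when it is done.

```bash
mkdir -p pics; cat > h.py <<'E'
import numpy as np, cv2
from bench import env, kinematics, monitor, eyes, job
from scipy.spatial.transform import Rotation as R
def snap(n,f):
    d=eyes.grab_frame(n); cv2.imwrite('pics/'+f,d['frame'][:,:,::-1]); np.savez('pics/'+f+'.npz',**d); return d
def load(f): return dict(np.load('pics/'+f+'.npz'))
def ray(d,uv):
    k=float(d['k1']); p=cv2.undistortPoints(np.array([[uv]],float),d['mtx'],np.array([k,0,0,0.]))[0,0]
    V=d['view']; Rm=V[:3,:3]; o=-Rm.T@V[:3,3]; return o,Rm.T@np.array([p[0],p[1],1])
def onz(d,uv,z):
    o,v=ray(d,uv); return o+v*(z-o[2])/v[2]
def proj(d,P):
    P=np.atleast_2d(P); c=P@d['view'][:3,:3].T+d['view'][:3,3]; s=c[:,:2]/c[:,2:]; r2=(s**2).sum(1,keepdims=True)
    s=s*(1+float(d['k1'])*r2); return s*[d['mtx'][0,0],d['mtx'][1,1]]+[d['mtx'][0,2],d['mtx'][1,2]]
def down(yaw): # tool z down, tool x at yaw
    c,s=np.cos(yaw),np.sin(yaw)
    return R.from_matrix(np.array([[c,s,0],[s,-c,0],[0,0,-1]])).as_quat()
E
python3 - <<'E'
from h import *
for n in ('top','side'):
    d=snap(n,n+'0.png'); print(n,d['k1'],d['mtx'][0,0],-d['view'][:3,:3].T@d['view'][:3,3])
s=monitor.sense(); print(s['clock'],s['position'],R.from_quat(s['ee_rot']).as_matrix().round(2),s['contact_force'])
E
```

```text
top -0.11207482381756716 440.61875368904 [0.41228103 0.07502892 1.05971505]
side -0.055838260649815216 395.3209200642586 [0.45088857 0.61648107 0.70207973]
0.1 [0.21627199 0.47816121 0.23080468] [[-0.91  0.41 -0.  ]
 [ 0.41  0.91 -0.  ]
 [ 0.   -0.   -1.  ]] [ 0.15195583 -0.30122883  0.00701555]
```

View pics/top0.png

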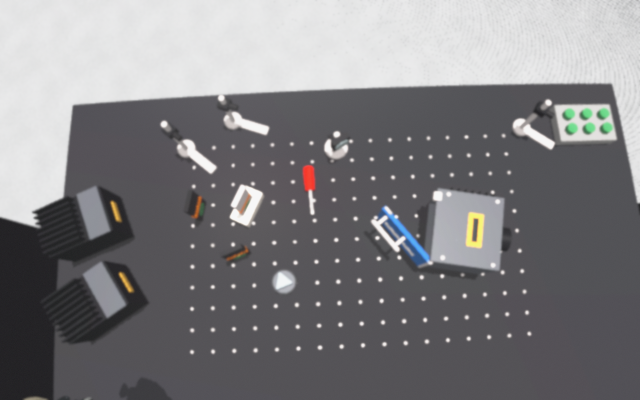

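View pics/side0.png

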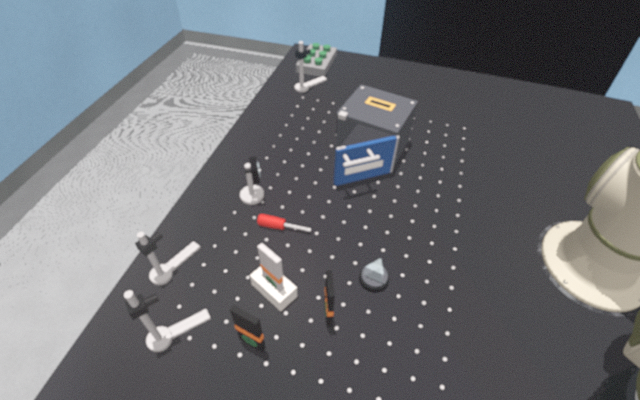

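The top view shows the housing with its gilt slot at (475,230), the open blue door with its handle at (400,237), and the white stand holding the aluminium plate at (246,205). The mirror is at (336,147), the prism at (284,282) and the driver at (309,190). There are two black look-alikes at (196,205) and (237,253). The side view agrees: the light plate stands in the white stand at (271,270), and the black ones are at (248,328) and (329,297).

```bash
python3 - <<'E'
from h import *
d=load('top0.png'); s=load('side0.png')
def mask(d,lo,hi,box):
    hsv=cv2.cvtColor(d['frame'],cv2.COLOR_RGB2HSV); m=cv2.inRange(hsv,lo,hi); k=np.zeros_like(m); x0,y0,x1,y1=box; k[y0:y1,x0:x1]=m[y0:y1,x0:x1]; return k
def rect(d,m,z):
    c=max(cv2.findContours(m,0,1)[0],key=cv2.contourArea); h=cv2.convexHull(c)[:,0]
    P=np.array([onz(d,p,z)[:2] for p in h.astype(float)]).astype(np.float32)
    (c,wh,a)=cv2.minAreaRect(P*1000); return np.round(c,1),np.round(wh,1),round(a,1)
for n,q,b in (('top',d,(455,200,495,255)),('side',s,(355,90,405,115))):
    print('slot',n,rect(q,mask(q,(15,80,80),(35,255,255),b),.13))
m=mask(d,(100,120,60),(125,255,255),(370,195,440,275)); print('door top edge',rect(d,m,.116))
ys,xs=np.nonzero(m); 
for f in (xs+ys,):print(xs.min(),ys[xs.argmin()],xs.max(),ys.max(),xs[ys.argmin()],ys.min())
m=mask(d,(0,0,190),(180,60,255),(225,180,265,230)); print('stand',rect(d,m,.035))
m=mask(s,(0,0,190),(180,60,255),(245,240,300,310)); 
print('mirror',onz(d,(336,152),0),'prism',onz(d,(284,282),0.0),'driver',onz(d,(309,178),0),onz(d,(312,213),0), 'blk',onz(d,(196,205),.05),onz(d,(237,253),.05))
a=np.hstack([cv2.resize(d['frame'][170:300,180:310],(400,400),interpolation=2),cv2.resize(d['frame'][170:300,365:495],(400,400),interpolation=2)])
cv2.imwrite('pics/c1.png',a[:,:,::-1])
E
```

```text
slot top (array([ 539.8, -249.8]), array([34.6, 74.8]), 78.6)
slot side (array([ 540.2, -249.2]), array([35.2, 73.9]), 78.9)
door top edge (array([537.6, -94.9]), array([148.1,  34. ]), 34.1)
379 214 429 264 382 208
stand (array([639.7, 262.9]), array([60.2, 89.1]), 63.4)
mirror [0.77178753 0.03600401 0.        ] prism [0.45374509 0.17564692 0.        ] driver [0.70674648 0.10668771 0.        ] [0.61765527 0.10260278 0.        ] blk [0.63945737 0.37497752 0.05      ] [0.52209546 0.27742616 0.05      ]
```

View pics/c1.png

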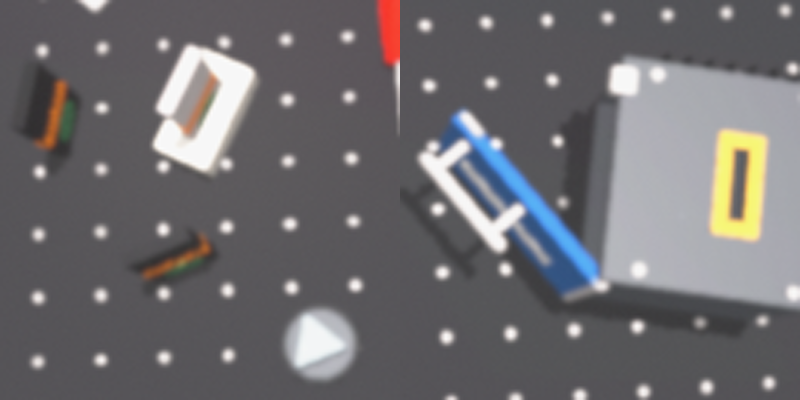

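The plate is the light one in the white stand, crop (190,95). The two black bodies at crop (45,110) and (175,265) are the look-alikes: they are black and stand free. Next I'll work out the door angle from the handle bar and push the door shut.

```bash
cat >> h.py <<'E'
S=np.array([.540,-.2495]); A=np.radians(-11.3)
def rot(a): return np.array([[np.cos(a),-np.sin(a)],[np.sin(a),np.cos(a)]])
def slotpt(x,y): return S+rot(A)@[x,y]
H=slotpt(-.08,.087)
def push(th,out=0.,z=.08): return np.r_[H+rot(A+th)@[.105,.040+out],z]
E
python3 - <<'E'
from h import *
d=load('top0.png')
a,b=onz(d,(373.5,219.5),.103)[:2],onz(d,(397.5,249.5),.103)[:2]
print('bar',a,b,np.linalg.norm(a-b)); m=(a+b)/2
L=rot(-A)@(m-H); print('hinge',H,proj(d,np.r_[H,.116]),'bar mid r',np.hypot(*L),'exp',np.hypot(.105,.035))
th=np.arctan2(L[1],L[0])-np.arctan2(.035,.105); u=a-b; th2=np.arctan2(u[1],u[0])-A; print(th,th2)
env.close_gripper()
q=lambda t:down(A+t+np.pi/2)
for t in (th,th/2,0): print(kinematics.ik(push(t,.011),q(t)))
env.reach(push(th,.06,.2),q(th))
env.movel(push(th,.05,.08))
snap('side','side1.png'); s=monitor.sense(); print(s['clock'],s['position'],s['contact_force'])
E
```

```text
bar [ 0.57686185 -0.03502045] [ 0.50812364 -0.08300173] 0.08382806444845231
hinge [ 0.47859814 -0.14851083] [[429.70517691 260.99232044]] bar mid r 0.10996692592616665 exp 0.11067971810589328
0.8262684604994938 0.806624211554154
[-3.04023304e-01  5.03021596e-01  1.64800575e+00 -4.44089210e-16
  9.90565312e-01 -9.33069559e-01]
[-3.36399544e-01  5.77374674e-01  1.52080905e+00 -4.44089210e-16
  1.04340893e+00 -5.52311568e-01]
[-3.92582918e-01  6.31140602e-01  1.42623977e+00 -4.44089210e-16
  1.08421228e+00 -1.95360713e-01]
3.9 [ 0.51108117 -0.01397157  0.08094846] [-0.36482222 -0.46419685 -0.00777519]
```

View pics/side1.png

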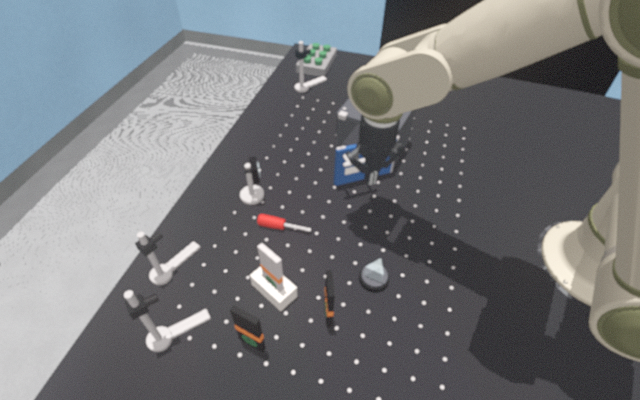

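The bar's length and radius both match the description. The side view shows the gripper at (375,175) in front of the handle, clear of everything else. Pushing now.

```bash
python3 - <<'E'
from h import *
q=lambda t:down(A+t+np.pi/2)
hit=False
for t in list(np.arange(.82,.1,-.12))+[.10]:
    hit=env.movel(push(t,.011),velocity=.08,frame=q(t),guard=25); f=monitor.sense()['contact_force']; print(round(t,2),hit,f.round(1) if hasattr(f,'round') else f)
    if hit: break
if not hit:
    for t in (.05,.02,0,-.02,-.05):
        hit=env.movel(push(t,.011),velocity=.04,frame=q(max(t,0)),guard=28); s=monitor.sense(); print(t,hit,s['contact_force'],s['position'],push(t,.011))
        if hit: break
env.hold(.4); s=monitor.sense(); print(s['clock'],s['contact_force'])
E
```

```text
0.82 False [-0.6 -0.   0.6]
0.7 False [-0.3 -0.3  0. ]
0.58 False [-0.4 -0.2 -0.9]
0.46 False [0.3 0.4 0.6]
0.34 False [ 0.6  0.6 -0.2]
0.22 False [ 0.3 -0.2 -0.6]
0.1 False [ 0.2 -0.3 -0.2]
0.05 False [0.93675094 0.41022324 0.35080567] [ 0.58981611 -0.11320903  0.07999109] [ 0.58994353 -0.11346508  0.08      ]
0.02 False [ 0.35841458  0.2383897  -0.96171661] [ 0.59091895 -0.11678323  0.08003643] [ 0.59094464 -0.11682071  0.08      ]
0 False [-1.2047988   6.42069743  2.00395174] [ 0.59126496 -0.11775894  0.07994479] [ 0.59155593 -0.11907383  0.08      ]
-0.02 False [-3.72319632 15.07892879  5.54453505] [ 0.59133236 -0.11799186  0.07987275] [ 0.59212204 -0.12133872  0.08      ]
-0.05 False [-7.23883043 30.88987958 10.6979708 ] [ 0.59137684 -0.11831755  0.07980561] [ 0.592886   -0.12475616  0.08      ]
8.1917 [-7.31398984 30.91688373 10.95524722]
```

The force rose against a rigid stop at a pose consistent with angle 0, past the 10 N catch. I'll back off, go above the stand and look.

```bash
python3 - <<'E'
from h import *
q=down(A+np.pi/2)
env.movel(push(0,.05),frame=q,velocity=.15); env.movel(push(0,.06,.24),velocity=.25)
env.reach([.64,.255,.26],down(np.radians(153.4))); env.release()
d=snap('wrist','w1.png'); t=snap('top','top1.png'); s=monitor.sense(); print(s['clock'],s['joints'],-d['view'][:3,:3].T@d['view'][:3,3])
a=np.hstack([cv2.resize(d['frame'],(480,300)),cv2.resize(t['frame'][170:300,360:490],(300,300),interpolation=2)])
cv2.imwrite('pics/c2.png',a[:,:,::-1])
E
```

```text
11.5667 [ 2.09560750e-01  6.92832950e-01  8.39539372e-01 -1.91374376e-05
  1.60923360e+00 -8.97002639e-01] [0.57803482 0.28490555 0.40165447]
```

View pics/c2.png

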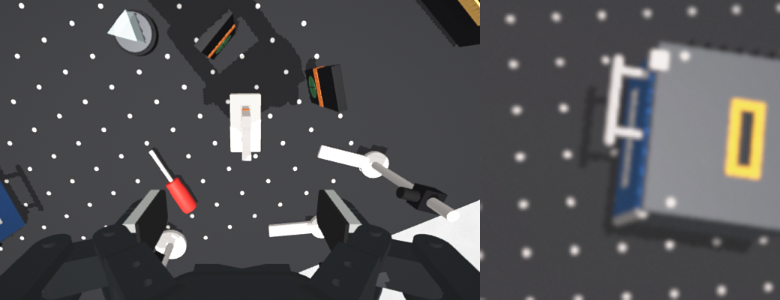

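The door is visibly flush against the housing. In the wrist view the plate and stand are at (245,125) of the half-size frame. I'll enlarge that part.

```bash
python3 - <<'E'
from h import *
d=load('w1.png'); a=cv2.resize(d['frame'][115:225,270:390],(720,660)[0:2],interpolation=2)[:600]
cv2.imwrite('pics/c3.png',a[:,:,::-1])
E
```

```text
(no output)
```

View pics/c3.png

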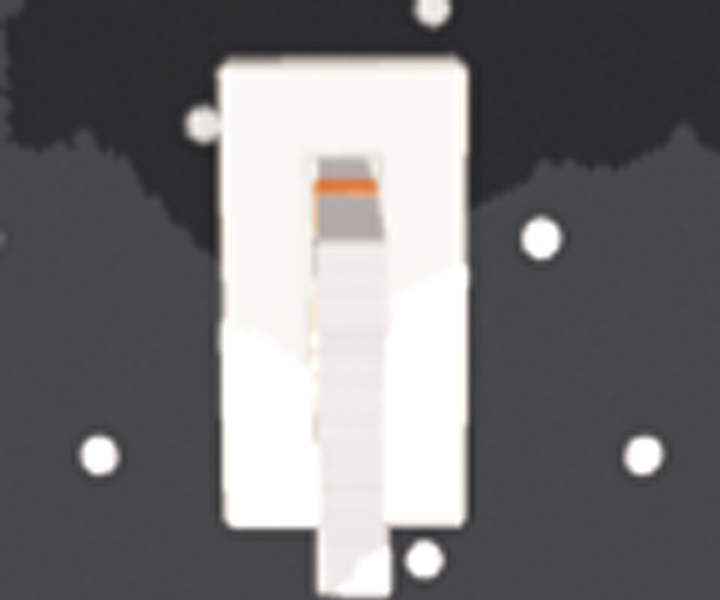

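The crop shows the plate's top face with corners at (318,241), (385,240), (392,597) and (317,594), and its orange band at (346,187). The stand's top has corners at (220,60) and (467,526).

```bash
python3 - <<'E'
from h import *
d=load('w1.png')
def f(c,z):
    P=np.array([onz(d,((x+.5)/6+269.5,(y+.5)/6+114.5),z)[:2] for x,y in c]); e1=np.linalg.norm(P-np.roll(P,-1,0),axis=1)
    v=(P[0]+P[1]-P[2]-P[3])/2; print(P.mean(0),e1.round(4),np.degrees(np.arctan2(v[1],v[0])))
f([(318,241),(385,240),(392,597),(317,594)],.13)
f([(220,60),(467,60),(467,526),(226,526)],.035)
E
```

```text
[0.63816008 0.26035173] [0.009  0.0506 0.0106 0.05  ] 154.1879444055623
[0.63794331 0.26062206] [0.0438 0.0862 0.0456 0.0862] 154.01872948269835
```

Both rectangles match the given sizes. Gripping, lifting and moving above the slot.

```bash
python3 - <<'E'
from h import *
y=np.radians(154.1); x0,y0=.638,.2605
env.movel([x0,y0,.26],frame=down(y)); print(env.movel([x0,y0,.099],velocity=.12,guard=15))
env.close_gripper(60); s=monitor.sense(); print(s['position'],s['finger_gap'],s['gripper_force'],s['contact_force'])
env.movel([x0,y0,.29],velocity=.12); s=monitor.sense(); print(s['clock'],s['gripper_force'],s['contact_force'])
env.reach(np.r_[S,.285],down(A+np.pi)); s=monitor.sense(); print(s['clock'],s['position'],s['gripper_force'],s['finger_gap'])
d=snap('wrist','w2.png'); t=snap('side','side2.png')
print(proj(d,[*S,.13]),proj(t,[*S,.196]),-d['view'][:3,:3].T@d['view'][:3,3])
a=np.hstack([cv2.resize(d['frame'][60:360,120:520],(480,360)),cv2.resize(t['frame'][30:180,310:440],(312,360),interpolation=2)])
cv2.imwrite('pics/c4.png',a[:,:,::-1])
E
```

```text
False
[0.63808267 0.26051492 0.09915956] 0.1056165588819973 59.195178151130676 [-0.5686381   0.65489778  0.63172268]
15.725 58.85186433792114 [ 0.69412293 -0.25846156 -2.26920818]
17.6083 [ 0.54039933 -0.24884995  0.28503432] 58.80658686161041 0.10598038149136668
[[322.76564851 182.88463348]] [[383.2942574   80.26170068]] [ 0.47247196 -0.23635073  0.42667084]
```

View pics/c4.png

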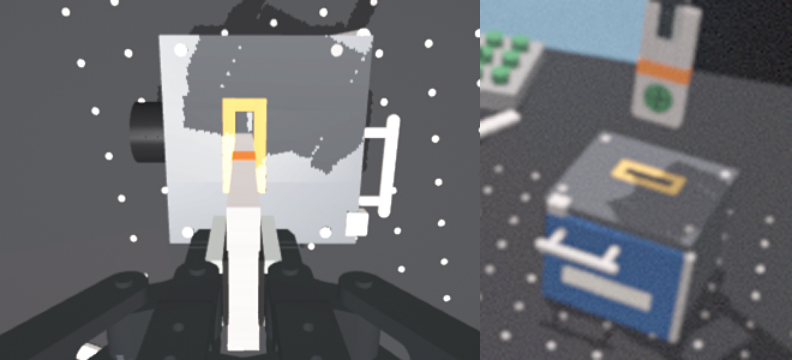

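The wrist crop shows the gilt ring at (244,140) with the plate's lower end in front of it. The side view shows the plate hanging upright over the slot, and the door is shut. I'll go down close to the roof, re-measure the slot and the plate's lower end in the wrist view, and check it there.

```bash
cat > m.py <<'E'
from h import *
def ringmeas(d):
    hsv=cv2.cvtColor(d['frame'],cv2.COLOR_RGB2HSV); m=cv2.inRange(hsv,(18,50,120),(36,255,255))
    n,l,st,c=cv2.connectedComponentsWithStats(m); i=1+st[1:,4].argmax(); ys,xs=np.nonzero(l==i)
    P=np.array([rot(-A)@(onz(d,(x,y),.13)[:2]-S) for x,y in zip(xs,ys)])*1000
    # slot-frame mm: y edges binned along x
    for lo in range(-40,40,8):
        q=P[(P[:,0]>=lo)&(P[:,0]<lo+8),1]
        if len(q)>20: print(lo,'y',np.percentile(q,[1,99]).round(1),np.percentile(q,[1,99]).mean().round(2))
    q=P[abs(P[:,1])<10,0]; print('x range',P[:,0].min().round(1),P[:,0].max().round(1))
E
python3 - <<'E'
from m import *
ringmeas(load('w2.png'))
env.movel([*S,.237],velocity=.1,frame=down(A+np.pi)); env.hold(.3)
d=snap('wrist','w3.png'); s=monitor.sense(); print(s['clock'],s['position']); ringmeas(d)
print(proj(d,[*S,.13]),[proj(d,[*slotpt(x,y),.148]).round(1) for x,y in((-.025,-.005),(-.025,.005),(-.025,0.))])
a=cv2.resize(d['frame'][100:250,230:410],(720,600),interpolation=2); cv2.imwrite('pics/c5.png',a[:,:,::-1])
E
```

```text
-40 y [-15.6  16.6] 0.49
-32 y [-15.2  16. ] 0.42
-24 y [-15.8  16.2] 0.2
-16 y [-15.   16.3] 0.65
-8 y [ 7.4 16.4] 11.92
0 y [ 8.4 16.6] 12.46
8 y [ 9.3 15.3] 12.33
x range -36.7 16.1
18.6917 [ 0.54006461 -0.24953391  0.23732783]
-40 y [-15.5  16.3] 0.36
-32 y [-15.7  16.4] 0.38
-24 y [-15.1  16.5] 0.75
-16 y [-15.1  16. ] 0.41
-8 y [-15.2  16.1] 0.47
0 y [ 7.7 16.3] 12.03
8 y [ 7.8 16.4] 12.09
x range -36.8 17.0
[[323.92904905 197.05405796]] [array([[316.9, 169.3]]), array([[331.3, 169.3]]), array([[324.1, 169.3]])]
```

View pics/c5.png

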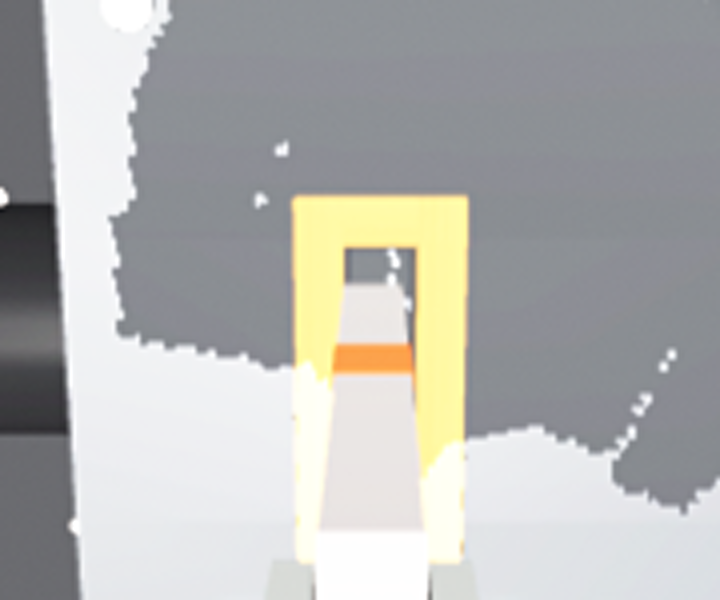

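The ring measures about 32 x 72 mm. In the wrist view the slot sits at (-1.0, +0.45) mm from my estimate, and the plate's lower end (crop 373,284) is at about -0.6 mm in y. I'll shift by (-1, +1) mm and lower with a guard.

```bash
python3 - <<'E'
from m import *
T=slotpt(-.001,.001)
env.movel([*T,.235],velocity=.05); env.hold(.3)
def lf():
    s=monitor.sense(); f=np.array(s['contact_force']); return np.r_[rot(-A)@f[:2],f[2]].round(1),np.round(s['position'],4),np.round(s['ft_torque'],2),round(s['clock'],1)
print(lf())
for z in (.222,.212,.204,.19,.176,.162):
    h=env.movel([*T,z],velocity=.03,guard=8); print(z,h,*lf())
    if h: break
snap('wrist','w4.png')
E
```

```text
(array([-0.7, -0.5, -1.6]), array([ 0.5392, -0.2484,  0.235 ]), array([-0.01, -0.02,  0.  ]), 19.2)
0.222 False [ 0.   0.2 -2. ] [ 0.5392 -0.2484  0.222 ] [ 0.02 -0.04  0.02] 19.8
0.212 False [-0.3  0.  -0.5] [ 0.5392 -0.2483  0.2119] [-0.03  0.   -0.02] 20.3
0.204 False [-0.4 -0.9 -1.6] [ 0.5392 -0.2483  0.2038] [-0.03 -0.   -0.01] 20.7
0.19 False [-0.5  0.3 -1.2] [ 0.5393 -0.2483  0.19  ] [0.03 0.02 0.02] 21.3
0.176 False [ 0.4  0.5 -1.7] [ 0.5393 -0.2484  0.176 ] [ 0.03 -0.   -0.04] 22.0
0.162 False [-0.2  0.2 -1.4] [ 0.5393 -0.2483  0.162 ] [0.04 0.02 0.  ] 22.6
```

The plate went in with no measurable contact force. One check picture before handing in.

```bash
python3 - <<'E'
from h import *
env.hold(.5); d=snap('wrist','w5.png'); t=snap('side','side5.png'); s=monitor.sense(); print(s['gripper_force'],s['contact_force'],s['clock'])
a=np.hstack([cv2.resize(d['frame'][100:280,220:420],(480,432),interpolation=2),cv2.resize(t['frame'][60:195,325:425],(320,432),interpolation=2)]); cv2.imwrite('pics/c6.png',a[:,:,::-1])
E
```

```text
58.80212724208832 [-0.53625985  0.5042957  -1.80952373] 23.225
```

View pics/c6.png

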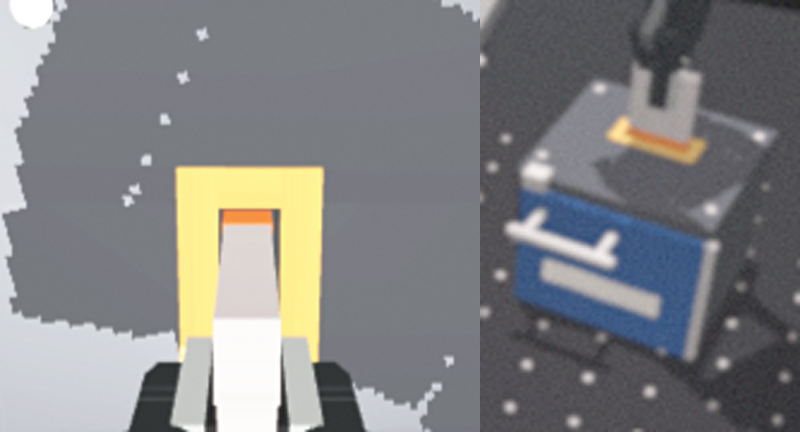

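The plate stands centred in the slot, with the upper part of the orange band just above the roof (wrist crop (247,217), side crop (665,135)). The door is shut and the grip is 59 N.

```bash
python3 -c "
from h import *
print(job.hand_in())"
```

```text
the job is handed in; nothing more can be done
None
```

I shut the door on its catch, lowered the plate through the slot until the orange band was level with the roof, and handed the job in at about 23 s with the plate still gripped at 59 N and no measurable contact force; no verdict came back.

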